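# Wind the jar clamp snug on a stuck cream jar

## Robot

A 6-joint arm with a two-finger parallel gripper is mounted at the origin on the work surface. World frame = base frame: x ahead of the robot, y to its left, z up, the work surface at z = 0. Lengths are in m, angles in rad, forces in N, time in s.
With the tool pointing down it reaches from about 0.25 to 0.725 m from the base axis. Payload 4 kg.
Tool frame: the origin (TCP) lies on the centre line of the jaws, within the pads' length; the fingertips stand ahead of it and the grasp point (between the pads) lies 11 mm behind it (bot.tip_extent is the z of the fingertips in the tool frame, in m); z points along the fingers, y is the direction in which the jaws open and shut (so a half turn about z gives the same grasp; the last joint's range is limited). The gripper opens to 85 mm and grips with 20 to 120 N. Pads are 22 mm wide; open, the fingers measure 114 mm over their backs; the gripper's body (76 mm by 85 mm) begins 54 mm behind the grasp point. The pads swing forward as they close: fully open they stand 13 mm farther back than shut.
Start: joints at [1.199, 0.241, 0.005, 1.335, 0, 1.571], TCP at [0.182, 0.466, 0.239] pointing down, gripper open.
Joint ranges: [-2.72, 2.72], [-1.05, 1.87], [-1.09, 1.28], [-1.99, 2.15], [-1.42, 1.44], [-3.14, 3.14]. Speed limits (rad/s): [2.79, 2.79, 3.14, 3.14, 3.14, 3.14].

## Interface

Orientations are given as a unit quaternion [x, y, z, w].
In Python, from workcell import bot gives the robot as it stands.
- The arm moves only by the shell command python3 -m jog 'ROWS'. ROWS is JSON, a list that holds one entry, the list of rows, each a list of 7 numbers: the shift along the world's x, y, z in m, then the turn, a rotation vector about the world's x, y, z in degrees, then the closure in counts, from 0 (fully open) to 255 (shut). In form: [[[tx, ty, tz, ax, ay, az, fingers], ...]]. A call has 1 to 10 rows; each row is the pose to reach, as a shift and turn from the pose commanded when the call began; what a row does not reach only later rows make up. A row lasts 1/12 s, in which the tool goes at most 41.7 mm and 7.16 degrees, less where a joint would pass 70% of its speed; a pose out of reach is approached as far as the arm can. A call with a gripper value outside its range is refused whole. The fingers move at their own pace and stop on an object; the grip force is fixed at half the most. Time passes only in rows, so rows that repeat a pose let the fingers close. It gives the time, the measured TCP pose, the force and the opening at its end, in the units of the state.
- bot.get_obs(): the state, without advancing time (a new reading comes with each control period).
- bot.camera(name): name is "side" or "top" or "wrist"; returns the picture (420x560x3 uint8, blue, green, red); there is no depth.
- bot.camera_model(name): a dict with "K" (3x3 intrinsics, pixels), "T" (4x4, takes a point from camera to world coordinates). Camera axes: x right, y down, z forward; pixel columns grow to the right and rows downward; lengths in m; the calibration is good to about 2 mm. A picture is of the moment at which its call begins: read the wrist's pose just before it. camera_model takes no time and is no camera call; for the wrist camera it gives the pose at the moment of the call.
- bot.job_done(): hands the job in, once; it reports no verdict.
The state is a dict: "clock": time; "joint_pos": joint angles; "joint_vel": joint speeds; "tau": joint torques, N m; "eef_pos": TCP position; "tool_rot": TCP orientation; "ft_force": force on the tool from outside, world axes, zero at the start; "ft_torque": the same for the moment, N m; "grip_width": finger opening in m.
Only numpy, scipy, OpenCV 4.12 (cv2) and the standard library are available. Lean on these libraries where they do the work, as an engineer would, in place of code of your own. Each camera call takes 0.05 s, during which the arm holds its last target. There are 200 camera calls.

## Task

Take the green glass jar from the bamboo tiers and stand it upright on the bed of the jar clamp, between the V-shaped rest and the moving jaw, and let go of it. Then wind the clamp's crank clockwise (seen from above) by its red free-spinning grip, round and round, until you feel the jaw come up tight and hold the jar snugly in the V, without crushing the glass and without pushing the jaw itself. Let go of the crank, leaving the jar clamped for unscrewing its stuck lid and everything else in its place.

Things in the scene. Friction and masses are not known exactly. Their poses are not given: they have to be found in the camera images.
- jar_center (a point): centre (half-way up) of the green glass cream jar: upright round body 56 mm in diameter and 44 mm high under an aluminium lid 51 mm in diameter and 18 mm high, 62 mm in all, about 0.18 kg. It stands on the upper bamboo tier. z axis up along the jar.
- jar: the same jar; origin at the centre of its underside, z up
- tiers: two stepped bamboo tiers, fixed; origin under the unit on the shelf, y along its 260 mm width. Lower board's top 62 mm up (x from -130 to 100 mm), upper board's top 122 mm up (x from -40 to 100 mm). The jar and the comb are on the upper board, the tweezer on the lower.
- clamp: jar clamp, fixed; origin on the shelf surface. Aluminium bed 90 mm wide (x), top 12 mm up, long axis along its own y (-185 to +115 mm). At y = -145 mm a grey gearbox 70 x 70 mm, top 87 mm up, carries the crank. At the +y end a rubber V rest, top 52 mm above the shelf, opens towards -y. The bed between jaw and rest is free from above and from both sides (x).
- jaw: moving jaw, grey block 64 mm wide, 18 mm thick, 16 to 66 mm above the shelf; origin on its front face, 14 mm up; slides along the clamp's +y to the V rest, 45 mm per crank turn. Its black springy pad (10 N per mm) sits on a threaded stub preset by hand: the pad's face is 10 to 36 mm in front of the jaw's face, different each time and given by no reading, so its meeting the jar must be felt.
- crank (a joint): crank angle, rad; grows clockwise seen from above, closing the jaw 7.16 mm per rad. At angle a the arm points along (cos a, -sin a) in the clamp's x, y. Starts at 0 to 3; the jar gets firm in the V at 9.8 to 13.7 (before, it slides under 4 N). About 5 N at the grip turns it, plus 1.4 N per 10 N of squeeze, up 70 N per rad. 15 to 30 N is snug, 50 N breaks the glass; it stays put up to 35 N.
- grip: red free-spinning upright grip on the crank's end: cylinder 22 mm in diameter, 50 mm tall, origin at its centre, 134 mm above the shelf, 50 mm from the crank axis. It turns freely on its pin, so that a hand holding it need not turn. The crank arm's top lies 28 mm below the grip's centre.
- comb: black plastic comb, 150 x 30 x 5 mm, lying on the upper tier; leave alone
- tweezer: steel tweezer, 100 mm long, lying on the lower tier; leave alone
- polish: red nail polish bottle, 70 mm tall; leave alone
- soap_dish: white dish, 90 x 120 mm, with a yellow soap bar, 34 mm high; leave alone
- cream_tin: blue cream tin, 70 mm in diameter, 35 mm high; leave alone
- lipstick: lipstick standing upright, 70 mm tall; leave alone
- dispenser: white pump dispenser at the right end, fixed, 68 mm in diameter, 178 mm high with a press button on top; leave alone
- seat (a point): point on the bed's top under the axis of a jar seated in the V (clamp's x = 0, y = +50 mm); axes as the clamp's. A jar set down 15 mm short of it (towards the clamp's -y) is clear of both rest and jaw, with over 30 mm to the jaw's pad; the jaw then pushes it home. The V's walls enclose 120 degrees and reach from 12 to 52 mm above the shelf.
- crank_axis (a point): point on the crank's vertical turning axis, on the gearbox top 87 mm above the shelf (clamp's x = 0, y = -145 mm); axes as the clamp's
Things that resemble listed ones, but are neither listed nor needed, are in the scene too. Of the things that look like the jar, the largest one is meant.

How it is judged:
On the way, in this order (a step that is already met when the one before it is completed fails the run):
1. the jar stands upright on the clamp's bed between jaw and V rest, let go of (x of jar in the frame of clamp between -0.02 and 0.02 m and y of jar in the frame of clamp between -0.01 and 0.056 m and z of jar in the frame of clamp below 0.016 m and angle between jar's own z axis and vertical below 0.08 rad and value of joint crank below 7.5 rad and contact force between the fingers and jar below 0.1 N and linear speed of jar below 0.02 m/s), for 0.2 s.
2. the crank has been wound past 7.5 rad with the fingers on its grip (value of joint crank above 7.5 rad and contact force between the fingers and grip above 0.3 N), for 0.05 s.
At the end, for the whole second after the job is handed in: the jar stands upright (within 0.08 rad) on the clamp's bed, seated in the V within 6 mm, squeezed by the jaw with 10 to 50 N, at rest, with the crank still (contact force between jaw and jar between 10 and 50 N and x of jar in the frame of clamp between -0.006 and 0.006 m and y of jar in the frame of clamp between 0.044 and 0.056 m and z of jar in the frame of clamp below 0.018 m and angle between jar's own z axis and vertical below 0.08 rad and linear speed of jar below 0.01 m/s and velocity of joint crank between -0.05 and 0.05 rad/s); the robot touches nothing.
It fails at once if the jaw squeezes the glass jar with more than 50 N (contact force between jaw and jar above 50 N).
It fails at once if the jaw is pushed by the robot with more than 5 N (contact force between any of the fingers, the arm and jaw above 5 N).
It fails at once if a bystander is moved by more than 20 mm (distance of any of comb, tweezer, polish, soap_dish, cream_tin, lipstick from where it was at the start of the episode above 0.02 m).
It fails at once if the dispenser is knocked or pressed (contact force between any of the fingers, the arm and dispenser above 3 N).
It also fails if it takes over 72 s, if anything falls off the work surface, if the arm or the gripper's body presses on something with over 40 N, if the wrist force passes 120 N, or if a joint passes its speed limit or range.

## Working session

There is one attempt and no reset: what is moved stays moved. The work goes in short steps, Python scripts to look and compute and a shell command to move; the robot and the scene stay as the last step left them, time stands still between calls to the robot, and variables do not carry over. Pictures are saved under pics/ and viewed, about 8 in all and at most 12, crops included, and the job is handed in when it is done.

```bash
ls; mkdir -p pics
python3 - <<'E'
from workcell import bot
import cv2,numpy as np
print(bot.get_obs(),bot.tip_extent)
for n in("top","side"):
    i=bot.camera(n);cv2.imwrite(f"pics/{n}0.png",i);m=bot.camera_model(n);print(n,np.round(m["K"],1).tolist(),np.round(m["T"],3).tolist())
E
```

```text
pics
{'clock': 0.0, 'joint_pos': array([ 1.19897970e+00,  2.41416482e-01,  3.71781023e-03,  1.33519386e+00,
       -7.10458176e-06,  1.57078721e+00]), 'joint_vel': array([-0.00078874, -0.00072485, -0.00019639, -0.00197869,  0.00062315,
       -0.00073713]), 'tau': array([-5.20483118e-04, -3.72315001e+01,  2.52409583e+01,  1.69216830e-02,
        1.08506895e-04,  2.78240151e-07]), 'eef_pos': array([0.18143229, 0.46525943, 0.23840874]), 'tool_rot': array([ 1.84834683e-01,  9.82769068e-01, -1.03069745e-03, -1.90243993e-04]), 'ft_force': array([ 0.01821948, -0.85774717, -0.4296061 ]), 'ft_torque': array([-0.01224227, -0.03402296, -0.00717819]), 'grip_width': 0.0854456758209329} 0.008
top [[417.7, 0.0, 277.8], [0.0, 417.7, 204.8], [0.0, 0.0, 1.0]] [[-0.016, -0.999, 0.043, 0.543], [-1.0, 0.016, -0.016, -0.001], [0.015, -0.043, -0.999, 1.198], [0.0, 0.0, 0.0, 1.0]]
side [[437.5, 0.0, 280.0], [0.0, 437.5, 209.4], [0.0, 0.0, 1.0]] [[-0.978, -0.131, 0.163, 0.348], [-0.208, 0.532, -0.821, 1.139], [0.021, -0.837, -0.547, 0.87], [0.0, 0.0, 0.0, 1.0]]
```

View pics/top0.png

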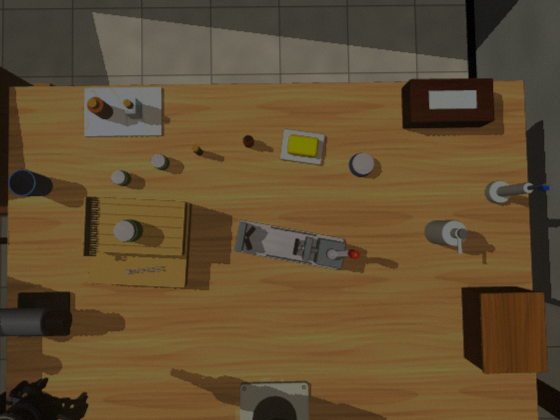

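View pics/side0.png

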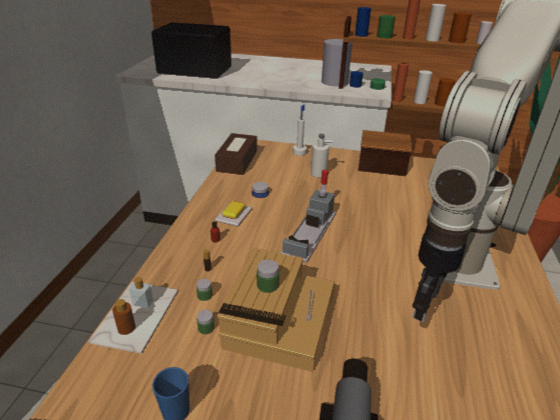

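The jar stands at about (127,231) in the top view, with the V rest at (247,236), the gearbox at (318,250) and the red grip at (354,254). I'll enlarge the top view to get precise pixels.

Run:
```python
import cv2,numpy as np
i=cv2.imread("pics/top0.png")
i=cv2.convertScaleAbs(i,alpha=1.5,beta=20)
a=cv2.resize(i[205:285,225:375],None,fx=5,fy=5,interpolation=cv2.INTER_CUBIC)
b=cv2.resize(i[190:295,78:198],None,fx=5,fy=5,interpolation=cv2.INTER_CUBIC)
for im,x0,y0 in((a,225,205),(b,78,190)):
    for k in range(0,im.shape[1],50):cv2.putText(im,str(x0+k//5),(k,10),0,.35,(0,255,255));cv2.line(im,(k,12),(k,18),(0,255,255))
    for k in range(0,im.shape[0],50):cv2.putText(im,str(y0+k//5),(0,k+4),0,.35,(0,255,255))
cv2.imwrite("pics/a.png",a);cv2.imwrite("pics/b.png",b)
```

```text
(no output)
```

View pics/a.png

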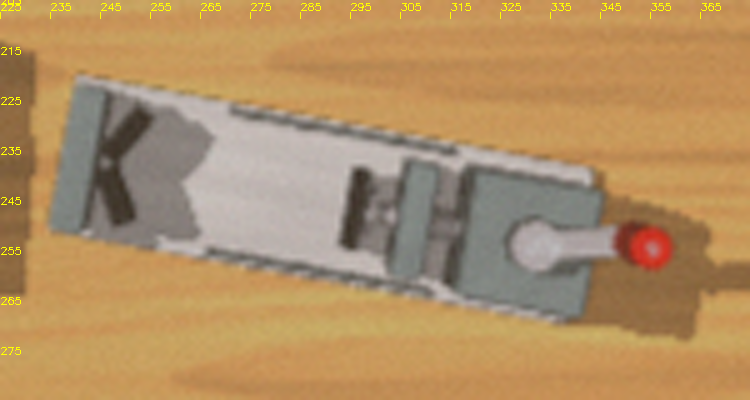

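View pics/b.png

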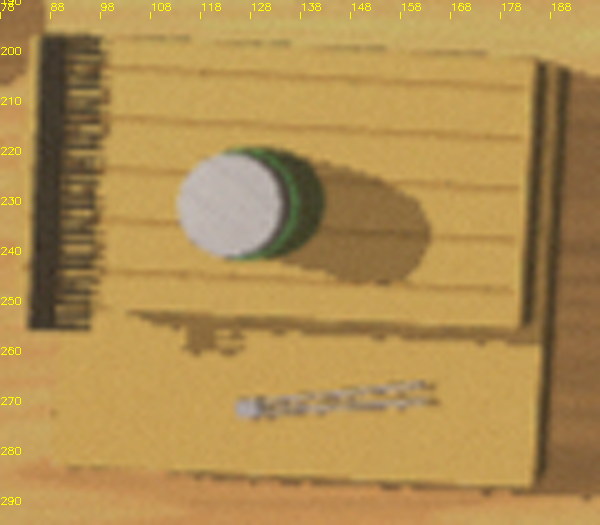

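Read off the crops (full-image pixels): lid centre (124.0,231.2), grip top (355.4,254.6), gearbox top centre (330.7,253.4), V apex (246.4,237.6).

```bash
cat > h.py <<'E'
from workcell import bot
import numpy as np
def px(n,u,v,z,m=None):
    m=m or bot.camera_model(n);T=m["T"];d=T[:3,:3]@np.linalg.solve(m["K"],[u,v,1.]);o=T[:3,3]
    return o+d*(z-o[2])/d[2]
E
python3 - <<'E'
from h import *
A=lambda u,v,z:px("top",225+u/5,205+v/5,z)
print("jar",px("top",124.0,231.2,.184))
g=[A(*c,.087) for c in((475,167),(602,192),(582,318),(455,292))];G=sum(g)/4
print("gear",G,[np.linalg.norm(g[i]-g[i-1]) for i in range(4)])
V=A(107,163,.052);d=(V-G)[:2];print("apex",V,np.linalg.norm(d))
print("ang",np.degrees(np.arctan2(d[1],d[0]))-90)
e=(g[0]-g[1]+g[3]-g[2]);print("ang gear",np.degrees(np.arctan2(e[1],e[0]))-90)
f=A(78,84,.052)-A(50,230,.052);print("angV",np.degrees(np.arctan2(f[1],f[0])))
y=d/np.linalg.norm(d);x=np.array([y[1],-y[0]])
r=A(652,248,.159)[:2]-G[:2];print("grip",A(652,248,.159),"hub",A(537,246,.108),"r",np.linalg.norm(r),"a",np.arctan2(-r@y,r@x))
S=G[:2]+y*.195;print("seat",S,"y",y,"place",S-.015*y)
p=px("top",78+125/5,190+150/5,.122);q=px("top",78+525/5,190+170/5,.122)
print("tiers ang",np.degrees(np.arctan2(*(p-q)[:2][::-1]))-90)
# check with grip pixel in side
for n,P in(("grip",A(652,248,.159)),("lid",px("top",124.0,231.2,.184)),("gear",G)):
    m=bot.camera_model("side");c=m["K"]@(np.linalg.inv(m["T"])@[*P,1])[:3];print(n,c[:2]/c[2])
E
```

```text
jar [0.52869917 0.35476854 0.184     ]
gear [ 0.45931973 -0.15659393  0.087     ] [np.float64(0.06695334925701868), np.float64(0.06885427360094948), np.float64(0.06749584804859005), np.float64(0.06876791282129543)]
apex [0.50383394 0.06840302 0.052     ] 0.22935810377050178
ang -11.191084604045557
ang gear -12.300868839405226
angV -11.58130156155975
grip [ 0.46076343 -0.20786687  0.159     ] hub [ 0.45883208 -0.15802245  0.108     ] r 0.051293264376175325 a 1.347325315868277
seat [0.49716566 0.03469822] y [0.19408171 0.98098537] place [0.49425443 0.01998344]
tiers ang -3.812332572333304
grip [324.73379665 170.11932554]
lid [268.24038862 265.1272937 ]
gear [321.70398966 195.45028271]
```

```bash
python3 -m jog '[[[0.347,-0.110,0.03,0,0,-80,0],[0.347,-0.110,0.03,0,0,-80,0],[0.347,-0.110,0.03,0,0,-80,0],[0.347,-0.110,0.03,0,0,-80,0],[0.347,-0.110,0.03,0,0,-80,0],[0.347,-0.110,0.03,0,0,-80,0],[0.347,-0.110,0.03,0,0,-80,0],[0.347,-0.110,0.03,0,0,-80,0],[0.347,-0.110,0.03,0,0,-80,0],[0.347,-0.110,0.03,0,0,-80,0]]]'
python3 - <<'E'
from h import *
from scipy.spatial.transform import Rotation as R
o=bot.get_obs();print(R.from_quat(o["tool_rot"]).as_matrix().round(3),o["joint_pos"])
E
```

```text
clock: 0.93
eef_pos: [0.5342, 0.3526, 0.2675]
tool_rot: [0.729, 0.684, -0.0, 0.001]
ft_force: [-1.2, -1.1, -0.5]
grip_width: 0.0854
[[ 0.064  0.998  0.001]
 [ 0.998 -0.064 -0.002]
 [-0.002  0.001 -1.   ]] [ 5.84377624e-01  5.28268489e-01  5.01766527e-01  1.54434836e+00
 -2.16727635e-03  2.21907280e+00]
```

```bash
python3 -m jog '[[[0,0,0,0,0,-7,0],[0,0,0,0,0,-8,0],[0,0,0,0,0,-8,0],[0,0,0,0,0,-8,0]]]'
python3 - <<'E'
from h import *
import cv2
from scipy.spatial.transform import Rotation as R
o=bot.get_obs();m=bot.camera_model("wrist");i=bot.camera("wrist");cv2.imwrite("pics/w1.png",i)
np.savez("w1.npz",K=m["K"],T=m["T"])
print(o["eef_pos"],R.from_quat(o["tool_rot"]).as_matrix().round(3)[:2,1],o["ft_force"]);print(m["T"].round(3))
for P in([.5287,.3548,.184],):
    c=m["K"]@(np.linalg.inv(m["T"])@[*P,1])[:3];print(c[:2]/c[2])
E
```

```text
clock: 1.27
eef_pos: [0.5282, 0.356, 0.269]
tool_rot: [0.77, 0.638, -0.0, -0.0]
ft_force: [0.3, -0.5, -0.8]
grip_width: 0.0855
[0.52818953 0.3559603  0.26900929] [ 0.982 -0.187] [ 0.30807984 -0.52174136 -0.83202242]
[[ 0.982 -0.179 -0.056  0.543]
 [-0.187 -0.937 -0.294  0.432]
 [ 0.     0.299 -0.954  0.403]
 [ 0.     0.     0.     1.   ]]
[281.86863498 225.0881609 ]
```

View pics/w1.png

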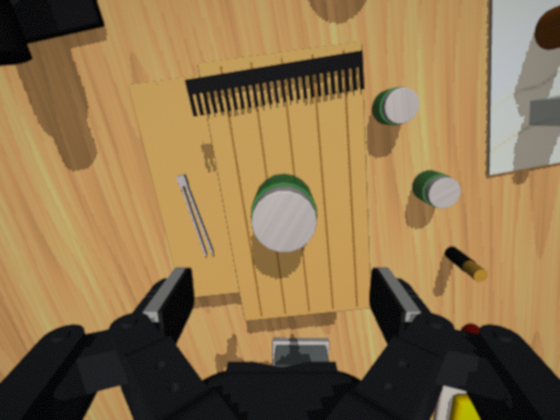

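The lid's top centre is at about (284,219) in the wrist view, against a predicted (282,225).

Run:
```python
from h import *
import cv2
m=dict(np.load("w1.npz"));print(px("",284,219,.184,m))
# lid circle by colour (bright, low saturation)
i=cv2.imread("pics/w1.png")[150:270,230:340];h=cv2.cvtColor(i,cv2.COLOR_BGR2HSV)
k=((h[...,1]<50)&(h[...,2]>110)).astype(np.uint8)
n,l,s,c=cv2.connectedComponentsWithStats(k);j=1+s[1:,4].argmax();print(s[j],c[j]+[230,150],px("",*(c[j]+[230,150]),.184,m))
```

```text
[0.53121962 0.35934357 0.184     ]
[  22   37   64   65 3273] [283.58722884 219.32416743] [0.53086161 0.35914589 0.184     ]
```

```bash
python3 -m jog '[[[0.002,0.0015,-0.04,0,0,0,0],[0.002,0.0015,-0.08,0,0,0,0],[0.002,0.0015,-0.11,0,0,0,0],[0.002,0.0015,-0.131,0,0,0,0],[0.002,0.0015,-0.131,0,0,0,0],[0.002,0.0015,-0.131,0,0,0,255],[0.002,0.0015,-0.131,0,0,0,255],[0.002,0.0015,-0.131,0,0,0,255],[0.002,0.0015,-0.131,0,0,0,255],[0.002,0.0015,-0.131,0,0,0,255]]]'; python3 -m jog '[[[0,0,0,0,0,0,255],[0,0,0,0,0,0,255],[0,0,0,0,0,0,255]]]'
```

```text
clock: 2.15
eef_pos: [0.5321, 0.3585, 0.1415]
tool_rot: [0.771, 0.637, 0.003, 0.0]
ft_force: [0.3, 1.3, 6.5]
grip_width: 0.0543
clock: 2.4
eef_pos: [0.5321, 0.3585, 0.1414]
tool_rot: [0.771, 0.637, 0.003, 0.0]
ft_force: [0.7, 0.1, 6.0]
grip_width: 0.0545
```

```bash
python3 -m jog '[[[0,0,0.02,0,0,0,255],[0,0,0.05,0,0,0,255],[0,0,0.08,0,0,0,255],[0,0,0.08,0,0,0,255],[0,0,0.08,0,0,0,255]]]'
python3 - <<'E'
from h import *
import cv2
i=bot.camera("side");cv2.imwrite("pics/s2.png",cv2.resize(i[180:330,180:380],None,fx=3,fy=3,interpolation=cv2.INTER_CUBIC))
E
```

```text
clock: 2.82
eef_pos: [0.532, 0.3582, 0.2214]
tool_rot: [0.771, 0.637, 0.003, 0.0]
ft_force: [-0.1, -0.4, -2.3]
grip_width: 0.0543
```

View pics/s2.png

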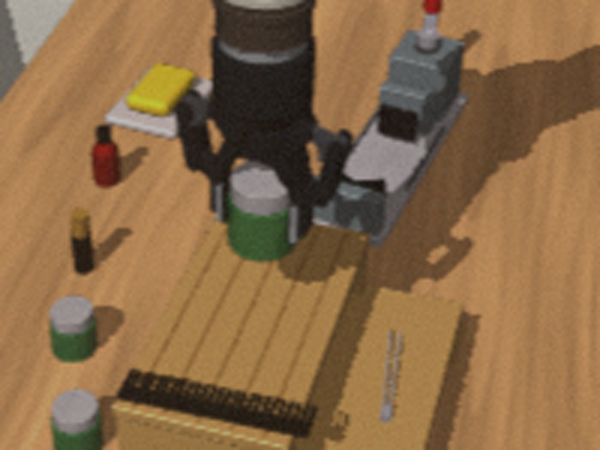

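```bash
python3 -m jog '[[[-0.036,-0.337,0.0,0,0,-0.7,255],[-0.036,-0.337,0.0,0,0,-0.7,255],[-0.036,-0.337,0.0,0,0,-0.7,255],[-0.036,-0.337,0.0,0,0,-0.7,255],[-0.036,-0.337,0.0,0,0,-0.7,255],[-0.036,-0.337,0.0,0,0,-0.7,255],[-0.036,-0.337,0.0,0,0,-0.7,255],[-0.036,-0.337,0.0,0,0,-0.7,255],[-0.036,-0.337,0.0,0,0,-0.7,255],[-0.036,-0.337,0.0,0,0,-0.7,255]]]';python3 -m jog '[[[0,0,0,0,0,0,255],[0,0,0,0,0,0,255],[0,0,0,0,0,0,255]]]'
python3 - <<'E'
from h import *
import cv2
m=bot.camera_model("wrist");i=bot.camera("wrist");cv2.imwrite("pics/w2.png",i)
np.savez("w2.npz",K=m["K"],T=m["T"])
y=np.array([.199,.980]);x=np.array([.980,-.199]);S=np.array([.499,.0355])
for n,q,z in(("apex",S+.0323*y,.052),("back",S+.065*y,.012),("jarc",S-.015*y,.012)):
    c=m["K"]@(np.linalg.inv(m["T"])@[*q,z,1])[:3];print(n,c[:2]/c[2])
E
```

```text
clock: 3.7
eef_pos: [0.4932, 0.0177, 0.2169]
tool_rot: [0.777, 0.63, -0.001, -0.001]
ft_force: [0.6, -0.3, -1.4]
grip_width: 0.0548
clock: 3.95
eef_pos: [0.4946, 0.0218, 0.2178]
tool_rot: [0.774, 0.633, -0.0, -0.0]
ft_force: [0.6, 0.5, -1.3]
grip_width: 0.0547
apex [282.68353166 151.43231648]
back [282.55424882 116.56983831]
jarc [282.5071066  189.59737369]
```

View pics/w2.png

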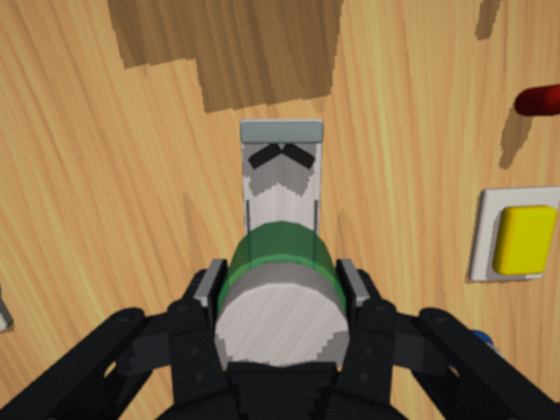

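```bash
python3 -m jog '[[[0,0,-0.04,0,0,0,255],[0,0,-0.08,0,0,0,255],[0,0,-0.12,0,0,0,255],[0,0,-0.15,0,0,0,255],[0,0,-0.17,0,0,0,255],[0,0,-0.18,0,0,0,255],[0,0,-0.18,0,0,0,255],[0,0,-0.18,0,0,0,255]]]'; python3 -m jog '[[[0,0,-0.002,0,0,0,255],[0,0,-0.004,0,0,0,255],[0,0,-0.004,0,0,0,255]]]'
```

```text
clock: 4.67
eef_pos: [0.4951, 0.0211, 0.0386]
tool_rot: [0.775, 0.632, 0.0, 0.0]
ft_force: [0.5, -0.3, -1.5]
grip_width: 0.0548
clock: 4.92
eef_pos: [0.4957, 0.0205, 0.0354]
tool_rot: [0.775, 0.632, 0.001, 0.001]
ft_force: [-0.4, -0.4, -2.4]
grip_width: 0.0547
```

```bash
python3 -m jog '[[[0,0,-0.001,0,0,0,255],[0,0,-0.002,0,0,0,255],[0,0,-0.002,0,0,0,255]]]'; python3 -m jog '[[[0,0,-0.001,0,0,0,255],[0,0,-0.001,0,0,0,255],[0,0,-0.001,0,0,0,255]]]'
```

```text
clock: 5.17
eef_pos: [0.4947, 0.0202, 0.0325]
tool_rot: [0.775, 0.632, 0.0, 0.0]
ft_force: [0.4, -0.2, -2.6]
grip_width: 0.0546
clock: 5.42
eef_pos: [0.4948, 0.0202, 0.0315]
tool_rot: [0.775, 0.632, 0.0, 0.0]
ft_force: [0.1, 0.9, 0.8]
grip_width: 0.0544
```

```bash
python3 -m jog '[[[0,0,-0.0005,0,0,0,140],[0,0,0,0,0,0,80],[0,0,0,0,0,0,0],[0,0,0,0,0,0,0],[0,0,0,0,0,0,0],[0,0,0,0,0,0,0],[0,0,0,0,0,0,0]]]'; python3 -m jog '[[[0,0,0.03,0,0,0,0],[0,0,0.07,0,0,0,0],[0,0,0.11,0,0,0,0],[0,0,0.15,0,0,0,0],[0,0,0.19,0,0,0,0],[0,0,0.2,0,0,0,0],[0,0,0.2,0,0,0,0]]]'
python3 - <<'E'
from h import *
import cv2
o=bot.get_obs();m=bot.camera_model("wrist");i=bot.camera("wrist");t=bot.camera("top");cv2.imwrite("pics/w3.png",i);cv2.imwrite("pics/t3.png",t)
np.savez("w3.npz",K=m["K"],T=m["T"]);print(o["joint_pos"])
cv2.imwrite("pics/w3v.png",i)
E
```

```text
clock: 6.0
eef_pos: [0.4946, 0.0204, 0.0312]
tool_rot: [0.775, 0.632, -0.0, -0.0]
ft_force: [-1.0, 1.0, -0.5]
grip_width: 0.0852
clock: 6.58
eef_pos: [0.4972, 0.0205, 0.2356]
tool_rot: [0.775, 0.632, 0.004, 0.003]
ft_force: [0.0, -0.0, -0.4]
grip_width: 0.0855
[ 4.11239100e-02  2.30413267e-01 -1.80837829e-02  1.31319352e+00
  1.15535706e-05  1.81473838e+00]
```

View pics/w3v.png

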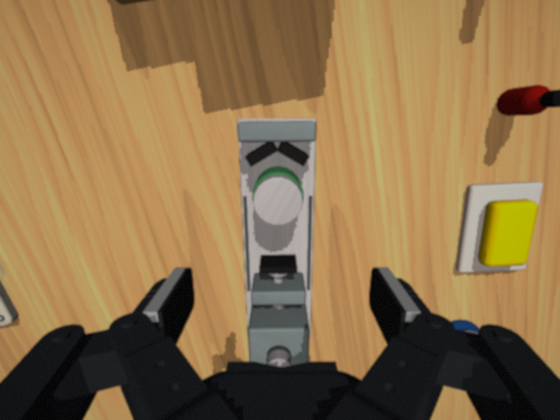

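The jar stands free on the bed at about (278,200), centred between the V apex (278,152) and the pad (278,264). Next is the grip.

```bash
python3 -m jog '[[[-0.034,-0.227,0.012,0,0,0,0],[-0.034,-0.227,0.012,0,0,0,0],[-0.034,-0.227,0.012,0,0,0,0],[-0.034,-0.227,0.012,0,0,0,0],[-0.034,-0.227,0.012,0,0,0,0],[-0.034,-0.227,0.012,0,0,0,0],[-0.034,-0.227,0.012,0,0,0,0],[-0.034,-0.227,0.012,0,0,0,0],[-0.034,-0.227,0.012,0,0,0,0],[-0.034,-0.227,0.012,0,0,0,0]]]'
python3 - <<'E'
from h import *
import cv2
o=bot.get_obs();m=bot.camera_model("wrist");i=bot.camera("wrist");cv2.imwrite("pics/w4.png",i)
np.savez("w4.npz",K=m["K"],T=m["T"]);print(o["eef_pos"],o["joint_pos"])
for P in([.4617,-.2069,.159],[.46,-.1557,.106]):
    c=m["K"]@(np.linalg.inv(m["T"])@[*P,1])[:3];print(c[:2]/c[2])
E
```

```text
clock: 7.52
eef_pos: [0.4602, -0.2053, 0.242]
tool_rot: [0.775, 0.632, -0.001, -0.001]
ft_force: [0.2, 0.1, -0.4]
grip_width: 0.0855
[ 0.46021034 -0.20532999  0.24195907] [-4.19841162e-01  2.49565137e-01  2.36920359e-02  1.34781431e+00
  3.07908811e-04  1.35227438e+00]
[283.49477859 226.37584279]
[269.7806475  152.70628259]
```

View pics/w4.png

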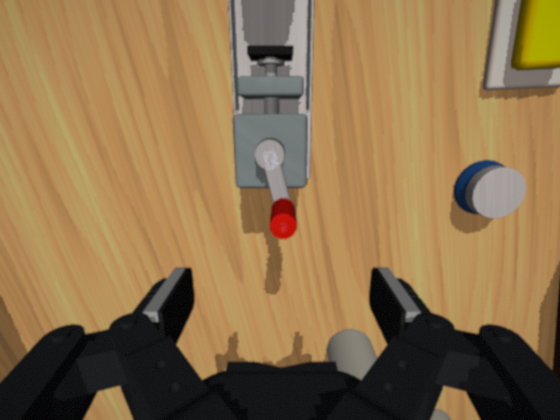

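The grip top is at (283.5,226) and the hub at (270,154), matching the prediction, so I'll descend.

```bash
python3 -m jog '[[[0,0,-0.04,0,0,0,0],[0,0,-0.08,0,0,0,0],[0,0,-0.1,0,0,0,0],[0,0,-0.115,0,0,0,0],[0,0,-0.115,0,0,0,0],[0,0,-0.115,0,0,0,0]]]'
```

```text
clock: 8.07
eef_pos: [0.4603, -0.2054, 0.1278]
tool_rot: [0.774, 0.633, -0.0, -0.001]
ft_force: [-0.8, 0.9, 0.1]
grip_width: 0.0851
```

```bash
python3 -m jog '[[[0.0014,-0.0015,0,0,0,0,0],[0.0014,-0.0015,0,0,0,0,255],[0.0014,-0.0015,0,0,0,0,255],[0.0014,-0.0015,0,0,0,0,255],[0.0014,-0.0015,0,0,0,0,255],[0.0014,-0.0015,0,0,0,0,255],[0.0014,-0.0015,0,0,0,0,255],[0.0014,-0.0015,0,0,0,0,255],[0.0014,-0.0015,0,0,0,0,255],[0.0014,-0.0015,0,0,0,0,255]]]'
```

```text
clock: 8.9
eef_pos: [0.4619, -0.2082, 0.1287]
tool_rot: [0.775, 0.632, -0.0, 0.0]
ft_force: [-2.6, 0.6, 6.1]
grip_width: 0.0205
```

```bash
cat > c.py <<'E'
import sys,numpy as np
t0,st,n=map(float,sys.argv[1:4]);t=np.radians(t0-st*np.arange(1,int(n)+1));a=np.radians(t0)
g=float(sys.argv[4]) if len(sys.argv)>4 else .05
for k in t:print("[%.4f,%.4f,0,0,0,0,255]"%(g*(np.cos(k)-np.cos(a)),g*(np.sin(k)-np.sin(a))),end=",")
print()
E
python3 c.py -88 9 5;python3 c.py -133 9 10; python3 c.py -223 12 10;python3 c.py -343 12 10
```

```text
[-0.0078,0.0003,0,0,0,0,255],[-0.0155,0.0019,0,0,0,0,255],[-0.0229,0.0047,0,0,0,0,255],[-0.0297,0.0085,0,0,0,0,255],[-0.0358,0.0134,0,0,0,0,255],
[-0.0053,0.0058,0,0,0,0,255],[-0.0096,0.0123,0,0,0,0,255],[-0.0129,0.0195,0,0,0,0,255],[-0.0150,0.0270,0,0,0,0,255],[-0.0159,0.0348,0,0,0,0,255],[-0.0155,0.0427,0,0,0,0,255],[-0.0140,0.0503,0,0,0,0,255],[-0.0112,0.0577,0,0,0,0,255],[-0.0074,0.0645,0,0,0,0,255],[-0.0025,0.0707,0,0,0,0,255],
[0.0079,0.0069,0,0,0,0,255],[0.0170,0.0119,0,0,0,0,255],[0.0270,0.0150,0,0,0,0,255],[0.0374,0.0159,0,0,0,0,255],[0.0478,0.0146,0,0,0,0,255],[0.0577,0.0112,0,0,0,0,255],[0.0667,0.0058,0,0,0,0,255],[0.0743,-0.0013,0,0,0,0,255],[0.0803,-0.0099,0,0,0,0,255],[0.0844,-0.0195,0,0,0,0,255],
[0.0020,-0.0103,0,0,0,0,255],[0.0018,-0.0207,0,0,0,0,255],[-0.0005,-0.0309,0,0,0,0,255],[-0.0050,-0.0404,0,0,0,0,255],[-0.0112,-0.0487,0,0,0,0,255],[-0.0191,-0.0556,0,0,0,0,255],[-0.0283,-0.0606,0,0,0,0,255],[-0.0383,-0.0637,0,0,0,0,255],[-0.0487,-0.0646,0,0,0,0,255],[-0.0591,-0.0633,0,0,0,0,255],
```

```bash
python3 -m jog '[[[-0.0078,0.0003,0,0,0,0,255],[-0.0155,0.0019,0,0,0,0,255],[-0.0229,0.0047,0,0,0,0,255],[-0.0297,0.0085,0,0,0,0,255],[-0.0358,0.0134,0,0,0,0,255]]]'
```

```text
clock: 9.32
eef_pos: [0.4276, -0.1973, 0.129]
tool_rot: [0.775, 0.631, -0.0, 0.003]
ft_force: [1.6, -5.3, -0.2]
grip_width: 0.0205
```

```bash
python3 -m jog '[[[-0.0053,0.0058,0,0,0,0,255],[-0.0096,0.0123,0,0,0,0,255],[-0.0129,0.0195,0,0,0,0,255],[-0.0150,0.0270,0,0,0,0,255],[-0.0159,0.0348,0,0,0,0,255],[-0.0155,0.0427,0,0,0,0,255],[-0.0140,0.0503,0,0,0,0,255],[-0.0112,0.0577,0,0,0,0,255],[-0.0074,0.0645,0,0,0,0,255],[-0.0025,0.0707,0,0,0,0,255]]]'
python3 -m jog '[[[0.0079,0.0069,0,0,0,0,255],[0.0170,0.0119,0,0,0,0,255],[0.0270,0.0150,0,0,0,0,255],[0.0374,0.0159,0,0,0,0,255],[0.0478,0.0146,0,0,0,0,255]]]'
python3 -m jog '[[[0.0099,-0.0034,0,0,0,0,255],[0.0189,-0.0088,0,0,0,0,255],[0.0265,-0.0159,0,0,0,0,255],[0.0325,-0.0245,0,0,0,0,255],[0.0366,-0.0341,0,0,0,0,255]]]'
```

```text
clock: 10.15
eef_pos: [0.4216, -0.1244, 0.1287]
tool_rot: [0.775, 0.631, -0.002, -0.0]
ft_force: [-5.7, -1.4, 9.4]
grip_width: 0.0208
clock: 10.57
eef_pos: [0.4704, -0.1094, 0.1287]
tool_rot: [0.775, 0.632, -0.001, -0.0]
ft_force: [-6.3, -1.5, 7.1]
grip_width: 0.021
clock: 10.98
eef_pos: [0.5065, -0.1431, 0.1286]
tool_rot: [0.775, 0.632, -0.001, -0.002]
ft_force: [-7.9, 2.8, 8.9]
grip_width: 0.0207
```

```bash
python3 - <<'E'
import numpy as np
from scipy.optimize import least_squares as L
p=np.array([(.4619,-.2082),( .4276,-.1973),(.4216,-.1244),(.4704,-.1094),(.5065,-.1431)])
for free in(0,1):
    r=L(lambda q:np.hypot(*(p-q[:2]).T)-(q[2] if free else .05),[.46,-.157,.05]);print(r.x,r.fun*1e3)
    d=p-r.x[:2];print(np.degrees(np.arctan2(d[:,1],d[:,0])))
E
python3 c.py -343 12 10;python3 c.py -463 12 10
```

```text
[ 0.4587101  -0.15811362  0.05      ] [0.18785892 0.03410057 0.13748948 0.09660811 0.09274188]
[ -86.35587529 -128.44609256  137.74562559   76.50579348   17.44057127]
[ 0.45871813 -0.15812057  0.05011017] [ 0.07024456 -0.07651792  0.03794099 -0.00866931 -0.02299833]
[ -86.36451862 -128.45824334  137.74591352   76.51657631   17.4509116 ]
[0.0020,-0.0103,0,0,0,0,255],[0.0018,-0.0207,0,0,0,0,255],[-0.0005,-0.0309,0,0,0,0,255],[-0.0050,-0.0404,0,0,0,0,255],[-0.0112,-0.0487,0,0,0,0,255],[-0.0191,-0.0556,0,0,0,0,255],[-0.0283,-0.0606,0,0,0,0,255],[-0.0383,-0.0637,0,0,0,0,255],[-0.0487,-0.0646,0,0,0,0,255],[-0.0591,-0.0633,0,0,0,0,255],
[-0.0099,0.0034,0,0,0,0,255],[-0.0188,0.0088,0,0,0,0,255],[-0.0265,0.0159,0,0,0,0,255],[-0.0325,0.0245,0,0,0,0,255],[-0.0366,0.0341,0,0,0,0,255],[-0.0386,0.0444,0,0,0,0,255],[-0.0384,0.0548,0,0,0,0,255],[-0.0360,0.0650,0,0,0,0,255],[-0.0316,0.0745,0,0,0,0,255],[-0.0253,0.0828,0,0,0,0,255],
```

```bash
python3 -m jog '[[[0.0020,-0.0103,0,0,0,0,255],[0.0018,-0.0207,0,0,0,0,255],[-0.0005,-0.0309,0,0,0,0,255],[-0.0050,-0.0404,0,0,0,0,255],[-0.0112,-0.0487,0,0,0,0,255],[-0.0191,-0.0556,0,0,0,0,255],[-0.0283,-0.0606,0,0,0,0,255],[-0.0383,-0.0637,0,0,0,0,255],[-0.0487,-0.0646,0,0,0,0,255],[-0.0591,-0.0633,0,0,0,0,255]]]'
python3 -m jog '[[[-0.0099,0.0034,0,0,0,0,255],[-0.0188,0.0088,0,0,0,0,255],[-0.0265,0.0159,0,0,0,0,255],[-0.0325,0.0245,0,0,0,0,255],[-0.0366,0.0341,0,0,0,0,255],[-0.0366,0.0341,0,0,0,0,255]]]'
python3 - <<'E'
from h import *
import cv2
print(bot.get_obs()["eef_pos"],bot.get_obs()["ft_force"])
t=cv2.convertScaleAbs(bot.camera("top"),alpha=1.4,beta=20);s=cv2.convertScaleAbs(bot.camera("side"),alpha=1.2,beta=10)
a=cv2.resize(t[205:285,225:375],None,fx=5,fy=5,interpolation=cv2.INTER_CUBIC);b=cv2.resize(s[185:265,270:345],None,fx=2.5,fy=2.5)
v=np.zeros((600,750,3),np.uint8);v[:400]=a;v[400:600,:b.shape[1]]=b[:200];cv2.imwrite("pics/t5.png",v)
E
```

```text
clock: 11.82
eef_pos: [0.4512, -0.2077, 0.1289]
tool_rot: [0.775, 0.632, 0.002, 0.002]
ft_force: [6.3, 0.2, -1.0]
grip_width: 0.0208
clock: 12.32
eef_pos: [0.4109, -0.1731, 0.1288]
tool_rot: [0.775, 0.632, -0.001, 0.001]
ft_force: [-6.2, -1.7, 7.1]
grip_width: 0.021
[ 0.4108944  -0.17310133  0.12879926] [-6.20711789 -1.74194747  7.080338  ]
```

View pics/t5.png

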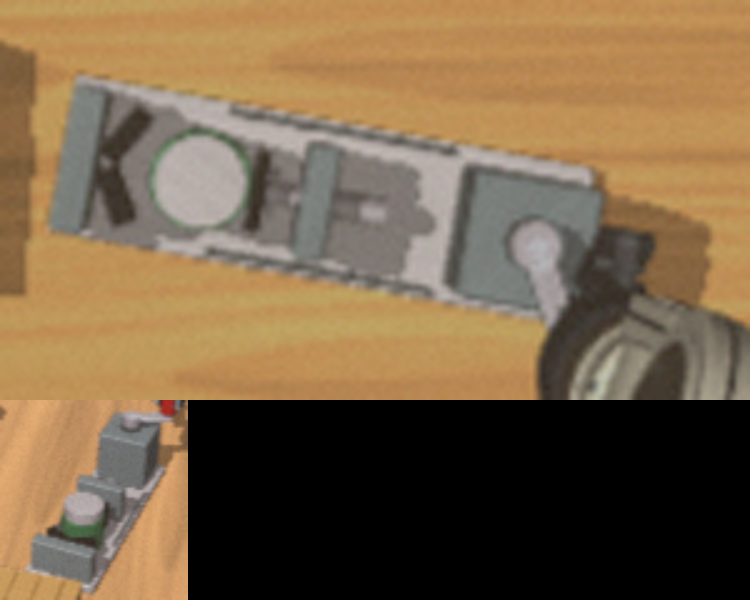

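```bash
python3 - <<'E'
from h import *
A=lambda u,v,z:px("top",225+(u+.5)/5-.5,205+(v+.5)/5-.5,z)[:2]
G=np.array([.4587,-.1581]);y=np.array([.199,.98]);x=np.array([.98,-.199])
g=np.mean([A(*c,.087) for c in((475,167),(602,192),(582,318),(455,292))],0)
for n,q in(("jar",A(201,178,.074)),("hub",A(537,246,.108)),("apex",A(107,163,.052)),("padfront",A(252,188,.06)),("jawfront",A(303,196,.066)),("padfront0",A(342,208,.06)),("jawfront0",A(402,212,.066))):
    print(n,q,(q-g)@y-.145,(q-g)@x)
E
python3 c.py -523 6 6;python3 c.py -559 4 8;python3 c.py -591 4 8
```

```text
jar [0.49678895 0.0178824 ] 0.03220969787159933 0.0011520394778728807
hub [ 0.4598872  -0.15700201] -0.14652046675966449 -0.0002096801354961197
apex [0.50494301 0.06948063] 0.08439862199608 -0.0011250246998216126
padfront [ 0.49032764 -0.00948997] 0.004098979649535067 0.0002670578963835657
jawfront [ 0.4858216  -0.03692897] -0.023687945944311894 0.0013115039565398702
padfront0 [ 0.47865708 -0.05820135] -0.04596061626504719 -0.0014765282708002377
jawfront0 [ 0.47627885 -0.09031094] -0.07790128532855814 0.0025826179144858973
[-0.0013,0.0051,0,0,0,0,255],[-0.0020,0.0103,0,0,0,0,255],[-0.0022,0.0155,0,0,0,0,255],[-0.0018,0.0207,0,0,0,0,255],[-0.0009,0.0259,0,0,0,0,255],[0.0005,0.0309,0,0,0,0,255],
[0.0013,0.0033,0,0,0,0,255],[0.0027,0.0064,0,0,0,0,255],[0.0044,0.0095,0,0,0,0,255],[0.0063,0.0124,0,0,0,0,255],[0.0084,0.0152,0,0,0,0,255],[0.0107,0.0178,0,0,0,0,255],[0.0132,0.0203,0,0,0,0,255],[0.0158,0.0226,0,0,0,0,255],
[0.0028,0.0021,0,0,0,0,255],[0.0057,0.0040,0,0,0,0,255],[0.0088,0.0057,0,0,0,0,255],[0.0119,0.0072,0,0,0,0,255],[0.0152,0.0084,0,0,0,0,255],[0.0185,0.0094,0,0,0,0,255],[0.0219,0.0102,0,0,0,0,255],[0.0254,0.0108,0,0,0,0,255],
```

```bash
python3 -m jog '[[[-0.0013,0.0051,0,0,0,0,255],[-0.0020,0.0103,0,0,0,0,255],[-0.0022,0.0155,0,0,0,0,255],[-0.0018,0.0207,0,0,0,0,255],[-0.0009,0.0259,0,0,0,0,255],[0.0005,0.0309,0,0,0,0,255]]]'
python3 -m jog '[[[0.0013,0.0033,0,0,0,0,255],[0.0027,0.0064,0,0,0,0,255],[0.0044,0.0095,0,0,0,0,255],[0.0063,0.0124,0,0,0,0,255],[0.0084,0.0152,0,0,0,0,255],[0.0107,0.0178,0,0,0,0,255],[0.0132,0.0203,0,0,0,0,255],[0.0158,0.0226,0,0,0,0,255]]]'
python3 -m jog '[[[0.0028,0.0021,0,0,0,0,255],[0.0057,0.0040,0,0,0,0,255],[0.0088,0.0057,0,0,0,0,255],[0.0119,0.0072,0,0,0,0,255]]]'
cat > f.py <<'E'
from h import *
import cv2
o=bot.get_obs();d=o["eef_pos"][:2]-[.4587,-.1581];th=np.arctan2(d[1],d[0]);f=o["ft_force"][:2]
print("th %.1f r %.1f tang %.2f rad %.2f"%(np.degrees(th)-720,1e3*np.hypot(*d),-f@[np.sin(th),-np.cos(th)],f@[np.cos(th),np.sin(th)]))
E
python3 f.py; python3 c.py -607 4 8
```

```text
clock: 12.92
eef_pos: [0.4109, -0.143, 0.1287]
tool_rot: [0.776, 0.631, -0.002, 0.0]
ft_force: [-7.7, -3.0, 10.1]
grip_width: 0.0208
clock: 13.58
eef_pos: [0.4269, -0.1194, 0.1287]
tool_rot: [0.775, 0.632, -0.001, -0.001]
ft_force: [-6.4, 0.0, 9.8]
grip_width: 0.0207
clock: 13.92
eef_pos: [0.4392, -0.112, 0.1287]
tool_rot: [0.775, 0.632, -0.001, -0.001]
ft_force: [-6.6, 0.3, 8.7]
grip_width: 0.0204
th -607.1 r 50.1 tang 5.97 rad 2.83
[0.0033,0.0013,0,0,0,0,255],[0.0066,0.0023,0,0,0,0,255],[0.0100,0.0031,0,0,0,0,255],[0.0134,0.0036,0,0,0,0,255],[0.0169,0.0039,0,0,0,0,255],[0.0204,0.0040,0,0,0,0,255],[0.0239,0.0038,0,0,0,0,255],[0.0274,0.0034,0,0,0,0,255],
```

```bash
J="python3 -m jog"; 
python3 -m jog '[[[0.0033,0.0013,0,0,0,0,255],[0.0066,0.0023,0,0,0,0,255]]]' >/dev/null; python3 f.py
python3 -m jog '[[[0.0034,0.0008,0,0,0,0,255],[0.0068,0.0013,0,0,0,0,255]]]' >/dev/null; python3 f.py
python3 -m jog '[[[0.0035,0.0003,0,0,0,0,255],[0.0070,0.0004,0,0,0,0,255]]]' >/dev/null; python3 f.py
python3 -m jog '[[[0.0035,-0.0002,0,0,0,0,255],[0.0070,-0.0006,0,0,0,0,255]]]' >/dev/null; python3 f.py
python3 c.py -639 3 14
```

```text
th -615.2 r 50.1 tang 5.31 rad 2.46
th -623.3 r 50.1 tang 4.93 rad 0.84
th -631.4 r 50.0 tang 4.41 rad -0.68
th -639.4 r 50.0 tang 5.29 rad -0.76
[0.0026,-0.0005,0,0,0,0,255],[0.0051,-0.0011,0,0,0,0,255],[0.0076,-0.0018,0,0,0,0,255],[0.0101,-0.0027,0,0,0,0,255],[0.0125,-0.0037,0,0,0,0,255],[0.0149,-0.0048,0,0,0,0,255],[0.0172,-0.0061,0,0,0,0,255],[0.0194,-0.0075,0,0,0,0,255],[0.0216,-0.0089,0,0,0,0,255],[0.0236,-0.0105,0,0,0,0,255],[0.0256,-0.0122,0,0,0,0,255],[0.0275,-0.0140,0,0,0,0,255],[0.0293,-0.0159,0,0,0,0,255],[0.0310,-0.0179,0,0,0,0,255],
```

```bash
python3 -m jog '[[[0.0026,-0.0005,0,0,0,0,255]]]' >/dev/null; python3 f.py
python3 -m jog '[[[0.0025,-0.0006,0,0,0,0,255]]]' >/dev/null; python3 f.py
python3 -m jog '[[[0.0025,-0.0007,0,0,0,0,255]]]' >/dev/null; python3 f.py
python3 -m jog '[[[0.0025,-0.0009,0,0,0,0,255]]]' >/dev/null; python3 f.py
python3 -m jog '[[[0.0024,-0.0010,0,0,0,0,255]]]' >/dev/null; python3 f.py
python3 -m jog '[[[0.0024,-0.0011,0,0,0,0,255]]]' >/dev/null; python3 f.py
```

```text
th -642.6 r 50.1 tang 4.95 rad -0.65
th -645.4 r 50.1 tang 5.84 rad -1.30
th -648.3 r 50.0 tang 4.31 rad -2.12
th -651.1 r 50.1 tang 5.50 rad -1.87
th -653.9 r 50.1 tang 5.92 rad -1.06
th -656.7 r 50.1 tang 6.98 rad -1.61
```

```bash
python3 -m jog '[[[0.0023,-0.0013,0,0,0,0,255]]]' >/dev/null; python3 f.py
python3 -m jog '[[[0.0022,-0.0014,0,0,0,0,255]]]' >/dev/null; python3 f.py
python3 - <<'E'
from h import *
import cv2
t=cv2.convertScaleAbs(bot.camera("top"),alpha=1.4,beta=20)
cv2.imwrite("pics/t6.png",cv2.resize(t[205:285,225:375],None,fx=5,fy=5,interpolation=cv2.INTER_CUBIC))
E
python3 f.py
```

```text
th -659.5 r 50.1 tang 7.27 rad -1.89
th -662.2 r 50.1 tang 7.19 rad -3.04
th -662.9 r 50.0 tang 6.37 rad -2.07
```

View pics/t6.png

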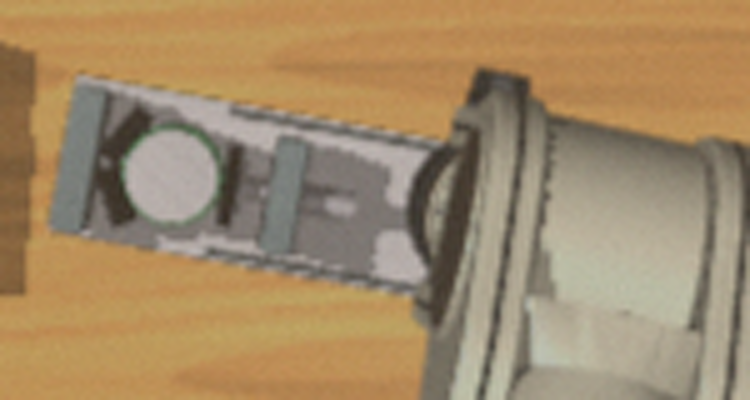

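The jar sits at (171,175), up against the V, with the pad on it. The tangential force has risen from about 5.0 to about 7.2 N, so the clamp is tightening. I'll add a few more small steps.

```bash
python3 -m jog '[[[0.0022,-0.0016,0,0,0,0,255]]]' >/dev/null; python3 f.py
python3 -m jog '[[[0.0021,-0.0017,0,0,0,0,255]]]' >/dev/null; python3 f.py
```

```text
th -664.8 r 50.1 tang 8.38 rad -1.48
th -667.9 r 50.0 tang 8.93 rad -1.75
```

```bash
python3 -m jog '[[[0,0,0,0,0,0,200],[0,0,0,0,0,0,100],[0,0,0,0,0,0,0],[0,0,0,0,0,0,0],[0,0,0,0,0,0,0],[0,0,0,0,0,0,0],[0,0,0,0,0,0,0]]]'
python3 -m jog '[[[0,0,0.03,0,0,0,0],[0,0,0.07,0,0,0,0],[0,0,0.11,0,0,0,0],[0,0,0.15,0,0,0,0],[-0.04,-0.04,0.17,0,0,0,0],[-0.08,-0.08,0.17,0,0,0,0],[-0.1,-0.1,0.17,0,0,0,0],[-0.1,-0.1,0.17,0,0,0,0],[-0.1,-0.1,0.17,0,0,0,0],[-0.1,-0.1,0.17,0,0,0,0]]]'
python3 - <<'E'
from h import *
import cv2
print(bot.get_obs()["ft_force"],abs(bot.get_obs()["joint_vel"]).max())
t=bot.camera("top");s=bot.camera("side");cv2.imwrite("pics/t7full.png",t);t=cv2.convertScaleAbs(t,alpha=1.4,beta=20)
a=cv2.resize(t[205:285,225:375],None,fx=5,fy=5,interpolation=cv2.INTER_CUBIC)
v=np.zeros((600,750,3),np.uint8);v[:400]=a;b=cv2.resize(s[150:270,130:350],(366,200));v[400:,:366]=b;c=cv2.resize(t[60:300,70:400],(275,200));v[400:,400:675]=c
cv2.imwrite("pics/t7.png",v)
E
```

```text
clock: 16.05
eef_pos: [0.4918, -0.1195, 0.1282]
tool_rot: [0.775, 0.632, -0.0, -0.0]
ft_force: [-0.1, -0.1, -0.4]
grip_width: 0.0857
clock: 16.88
eef_pos: [0.3913, -0.2201, 0.2986]
tool_rot: [0.776, 0.631, 0.0, 0.0]
ft_force: [0.8, -0.4, -0.5]
grip_width: 0.0853
[ 0.81261724 -0.39002835 -0.45433511] 0.03618884929553834
```

View pics/t7.png

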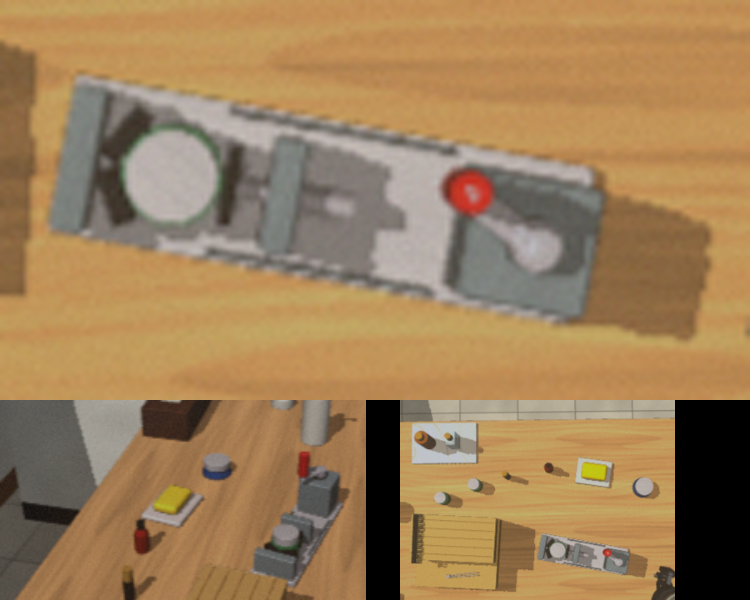

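The jar is in the V at (171,175) with the pad against it. The grip is free at (469,190), the robot is clear, and the bystanders look unmoved.

Run:
```python
from h import *
A=lambda u,v,z:px("top",225+(u+.5)/5-.5,205+(v+.5)/5-.5,z)[:2]
d=A(469,190,.159)-np.array([.4597,-.1570]);print("crank world angle",np.degrees(np.arctan2(d[1],d[0]))-720, np.hypot(*d))
print(bot.job_done())
```

```text
crank world angle -668.5892111793924 0.05186514344801195
the job is handed in; nothing more can be done
None
```

The jar is clamped in the V rest, and I handed the job in at about 17 s of the 72 s allowed. The hand-in gives no verdict.

**What I did:** I took the jar from the upper tier and stood it upright on the bed about 15 mm short of the seat. After letting go, I wound the crank clockwise by its red grip, about 582° in all.

**How tight it is:** The force needed to turn the crank rose from about 5.0 N to about 8.9 N, starting around 15–20° before I stopped. That works out to a squeeze of about 25 N. This is an estimate from noisy force readings (about ±0.7 N) and was not measured directly.

**Last checks:**
- **Jar:** In the final top view it sits upright and centred in the V, with the pad against it.
- **Crank:** It stayed put after I let go. The picture gives -668.6°, against -667.9° while I was still holding it.
- **Robot and surroundings:** The gripper is open and clear of everything, and the other objects look unmoved.

**Disagreements:**
- The wrist and top cameras placed the jar 3–4 mm apart before the grasp. I aimed about midway, and the grasp held.
- The top view put the seated jar about 1.4 mm short of its nominal position, which is within the picture's accuracy.

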